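# Set out the finishing station

### The job

Set out the finishing station: on the plywood board, stand the white jar in the middle of the square coaster, the turned wooden egg in the middle of the round coaster, and the small black-capped jar directly on the board midway between the two. Lay the cork sanding block flat on the middle of the paint tin's lid, lengthwise along the tin, and the eraser flat on the middle of the sanding block, lengthwise along the block. Leave the glass water jar where it stands.

Things in the scene. Friction and masses are not known exactly. Their poses are not given: they have to be found in the camera images.
- layout_board: Plywood finishing board lying fixed on the table, 120 x 350 mm, 6 mm thick, with a low cross-cleat (10 mm wide, 11 mm high) along each short end. Origin at the centre of its underside, z up. Its y axis runs along its length. The two cork coasters lie fixed on it on its lengthwise centre line, 115 mm either side of its centre (which is at which end varies); the midpoint between them is the board's origin.
- coaster_round: Round cork coaster, 80 mm across, 4 mm thick, fixed on the board; its upper face is 10 mm above the table. Origin at the centre of its underside. At the start the white jar stands on it.
- coaster_square: Square cork coaster, 76 x 76 mm, 4 mm thick, fixed on the board; its upper face is 10 mm above the table. Origin at the centre of its underside.
- tin_top (a point): Centre of the flat lid top of the closed blue paint tin (lid 72 x 115 mm, 30 mm high), which is fixed on the table to the robot's left. Point lies on the lid top; its y axis runs along the tin's length, z up.
- white_jar: White primer jar with white screw cap, 64 mm tall, body 39 mm across up to 46 mm high, cap 42 mm. Origin at the centre of its underside, z up.
- turned_egg: Turned wooden egg, painted, with a small flat foot on which it stands upright: 54 mm tall, 42 mm across at its widest (about 20 to 28 mm above the foot); it may lean by up to 3 degrees on its foot. Origin at the centre of its underside, z up.
- ochre_jar: Small jar with a black cap, 48 mm tall, ochre body 37 mm across up to 34 mm high, cap 39 mm. Origin at the centre of its underside, z up.
- sanding_block: Cork sanding block, 56 x 85 mm, 24 mm high, lying flat. Origin at the centre of its underside, z up. y along its length.
- eraser: Small eraser, 20 x 42 mm, 13 mm high, in a sleeve, lying flat near the robot's edge of the table at the start. Origin at the centre of its underside, z up. y along its length.
- water_jar: Rinsing jar of clear glass, 64 mm across, 82 mm tall, loose, standing beyond the paint tin; a bystander to be left alone. Origin at the centre of its underside, z up.

How it is judged:
At the end, for the whole second after the job is handed in: Egg on the round and white jar on the square coaster, small jar on the board between: each upright, within 14 mm of the middle; block flat on the tin (13 mm, 0.2 rad); eraser flat on the block (12 mm, 0.25 rad); all released, at rest (horizontal distance between turned_egg and coaster_round below 0.014 m and angle between turned_egg's own z axis and vertical below 0.2 rad and height (world z) of turned_egg between 0.007 and 0.013 m and horizontal distance between white_jar and coaster_square below 0.014 m and angle between each of white_jar, ochre_jar, sanding_block's own z axis and vertical below 0.1 rad and height (world z) of white_jar between 0.007 and 0.013 m and horizontal distance between ochre_jar and layout_board below 0.014 m and height (world z) of ochre_jar between 0.003 and 0.009 m and horizontal distance between sanding_block and tin_top below 0.013 m and angle between the y axis of sanding_block and the y axis of tin_top, either way round below 0.2 rad and height (world z) of sanding_block between 0.026 and 0.034 m and horizontal distance between eraser and sanding_block below 0.012 m and angle between the y axis of eraser and the y axis of sanding_block, either way round below 0.25 rad and angle between eraser's own z axis and vertical below 0.12 rad and z of eraser in the frame of sanding_block between 0.02 and 0.028 m and linear speed of each of white_jar, turned_egg, ochre_jar, sanding_block, eraser below 0.02 m/s); the robot touches nothing.
It fails at once if the water jar is shifted by more than 20 mm or tipped (distance of water_jar from where it was at the start of the episode above 0.02 m or angle between water_jar's own z axis and vertical above 0.3 rad).
It also fails if it takes over 141 s, if anything falls off the work surface, if the arm or the gripper's body presses on something with over 40 N, if the wrist force passes 120 N, or if a joint passes its speed limit or range.

### The arm

A 6-joint arm with a two-finger parallel gripper is mounted at the origin on a cart in front of the work surface, level with it; the furniture and walls round the work are solid. World frame = base frame: x ahead of the robot, y to its left, z up, the work surface at z = 0. Lengths are in m, angles in rad, forces in N, time in s.
With the tool pointing down it reaches from about 0.35 to 0.875 m from the base axis. Payload 4.2 kg.
Tool frame: the origin (TCP) lies at the very end of the fingers, on their centre line; the grasp point (between the pads) lies 19 mm behind it; z points along the fingers, y is the line along which they close (so a half turn about z gives the same grasp; the last joint's range is limited). The gripper opens to 85 mm and grips with 20 to 120 N. Pads are 22 mm wide; open, the fingers measure 114 mm over their backs; the gripper's body (76 mm by 85 mm) begins 54 mm behind the grasp point. The pads swing forward as they close: fully open they stand 13 mm farther back than shut.
Start: joints at [1.391, 0.385, 0.008, 0, -1.194, -0.259], TCP at [0.265, 0.566, 0.231] pointing down, gripper open.
Joint ranges: [-3.14, 3.14], [-1.21, 2.06], [-1.07, 1.41], [-3.16, 2.05], [-2.99, -0.16], [-3.1, 3.1]. Speed limits (rad/s): [2.79, 2.79, 3.14, 3.14, 3.14, 3.14].

### API

Orientations are given as a unit quaternion [w, x, y, z].
In Python, from plant import bot gives the robot as it stands.
- The arm moves only by the tool servo_tool, never from a script. Its argument "steps" is a list of rows, each an object of numbers: "fingers": the opening, from 0 (shut) to 1 (fully open); "x", "y", "z": the shift along the world's x, y, z as a fraction of full scale; "turn": the turn about the world's z as a fraction of full scale. In form: [{"fingers": .., "x": .., "y": .., "z": .., "turn": ..}, ...]. A call has 1 to 8 rows; each row is the pose to reach, as a shift and turn from the pose commanded when the call began; what a row does not reach only later rows make up. Full scale, the value 1, is 200 mm for a shift and 45 degrees for a turn. A row lasts 1/8 s, in which the tool goes at most 62.5 mm and 10.7 degrees, less where a joint would pass 70% of its speed; a pose out of reach is approached as far as the arm can. A call with a number of a shift or a turn outside -1 to 1 is refused whole. A call with a gripper value outside its range is refused whole. The fingers move at their own pace and stop on an object; "grip_force" is the grip in N (left out, the last holds). Time passes only in rows, so rows that repeat a pose let the fingers close. It gives the time, the measured TCP pose, the force, the opening and the grip force at its end, in the units of the state.
- bot.get_state(): the state, without advancing time (a new reading comes with each control period).
- bot.get_image(name): name is "scene" or "side" or "wrist"; returns a dict with "color" (480x640x3 uint8, red, green, blue), "z_map" (480x640 float32, m along the optical axis (not along the pixel's ray), 0 where there is no reading), "fx", "fy", "cx", "cy" (pixels), "xyz" and "rotation" of the camera in the world; the wrist camera has in their place "hand_eye" (4x4, takes a point from camera to tool coordinates, whose origin is the TCP and whose axes are the flange's). Camera axes: x right, y down, z forward; pixel columns grow to the right and rows downward; lengths in m; the calibration is good to about 2 mm. A picture is of the moment at which its call begins: read the wrist's pose just before it.
- bot.finish_job(): hands the job in; it is judged then, once.
The state is a dict: "clock": time; "joints": joint angles; "joint_vel": joint speeds; "effort": joint torques, N m; "eef_pos": TCP position; "ee_rot": TCP orientation; "force": force on the tool from outside, world axes, zero at the start; "moment": the same for the moment, N m; "grip_width": opening from 0.0 (shut) to 1.0 (fully open); "gripper_force": force on a finger pad.
Only numpy, scipy, OpenCV 4.12 (cv2) and the standard library are available. Lean on these libraries where they do the work, as an engineer would, in place of code of your own. Each camera call takes 0.05 s, during which the arm holds its last target. There are 200 camera calls.

## Working session

There is one attempt and no reset: what is moved stays moved. The work goes in short steps, Python scripts to look and compute and a tool call to move; the robot and the scene stay as the last step left them, time stands still between calls to the robot, and variables do not carry over. Pictures are saved under pics/ and viewed, at most 14 in all, crops included, and the job is handed in when it is done.

Besides the shell and the picture viewer there is one more tool, called after "Emit:" as name(argument=value, ...), one argument or row to a line, values as JSON. servo_tool: Moves the arm, as the interface text tells. Its arguments: {"type":"object","properties":{"steps":{"type":"array","items":{"type":"object","properties":{"fingers":{"type":"number"},"x":{"type":"number","minimum":-1,"maximum":1},"y":{"type":"number","minimum":-1,"maximum":1},"z":{"type":"number","minimum":-1,"maximum":1},"turn":{"type":"number","minimum":-1,"maximum":1}}}},"grip_force":{"type":"number"}},"required":["steps"]}

```bash
mkdir -p pics; ls; cat > h.py <<'E'
import numpy as np, cv2
from plant import bot
from scipy.spatial.transform import Rotation as R
def cam(name):
    s=bot.get_state(); im=bot.get_image(name)
    if name=='wrist':
        w,x,y,z=s['ee_rot']; T=np.eye(4); T[:3,:3]=R.from_quat([x,y,z,w]).as_matrix(); T[:3,3]=s['eef_pos']
        T=T@np.array(im['hand_eye']); im['Rm']=T[:3,:3]; im['p']=T[:3,3]
    else:
        r=np.array(im['rotation']); 
        im['Rm']=r if r.shape==(3,3) else R.from_quat([r[1],r[2],r[3],r[0]]).as_matrix(); im['p']=np.array(im['xyz'])
    return im
def cloud(im):
    v,u=np.mgrid[:480,:640]; z=im['z_map']
    c=np.stack([(u-im['cx'])/im['fx']*z,(v-im['cy'])/im['fy']*z,z],-1)
    P=c@im['Rm'].T+im['p']; P[z==0]=np.nan; return P
def ray(im,u,v,h):
    d=im['Rm']@np.array([(u-im['cx'])/im['fx'],(v-im['cy'])/im['fy'],1]); return im['p']+d*(h-im['p'][2])/d[2]
def save(im,n): cv2.imwrite('pics/'+n,im['color'][:,:,::-1])
E
python3 - <<'E'
from h import *
for n in ['scene','side']:
    im=cam(n); save(im,n+'0.png'); print(n,im['p'],im['Rm'].round(2).tolist(),im['fx'])
    np.savez('/tmp/'+n,P=cloud(im))
s=bot.get_state();print(s)
E
```

```text
pics
scene [ 0.06754966 -0.4795999   0.53770383] [[0.79, -0.3, 0.53], [-0.61, -0.4, 0.68], [0.01, -0.86, -0.5]] 518.0085702112654
side [0.52678121 0.8870022  0.73692345] [[-1.0, -0.01, 0.03], [-0.03, 0.67, -0.74], [-0.01, -0.75, -0.67]] 509.00153383285596
{'clock': 0.1, 'joints': array([ 1.39062105e+00,  3.85480571e-01,  6.75838942e-03, -4.52812239e-04,
       -1.19401012e+00, -2.58636588e-01]), 'joint_vel': array([ 1.82784687e-05,  9.53274246e-06,  4.31414761e-03,  1.70407589e-03,
       -6.97465360e-04, -1.73206590e-03]), 'effort': array([-8.06461649e-04, -3.93316984e+01,  1.88929850e+01,  4.19797495e+00,
       -2.55348568e-03,  3.99732983e-06]), 'eef_pos': array([0.26527631, 0.56532546, 0.23032618]), 'ee_rot': array([ 9.75497431e-04,  9.76008263e-01, -2.17731231e-01, -1.72316419e-04]), 'force': array([-0.35032318, -0.23290377, -0.03303631]), 'moment': array([-0.01703576, -0.03206703,  0.01652149]), 'gripper_force': 0.0, 'grip_width': 0.9986902374154389}
```

View pics/scene0.png

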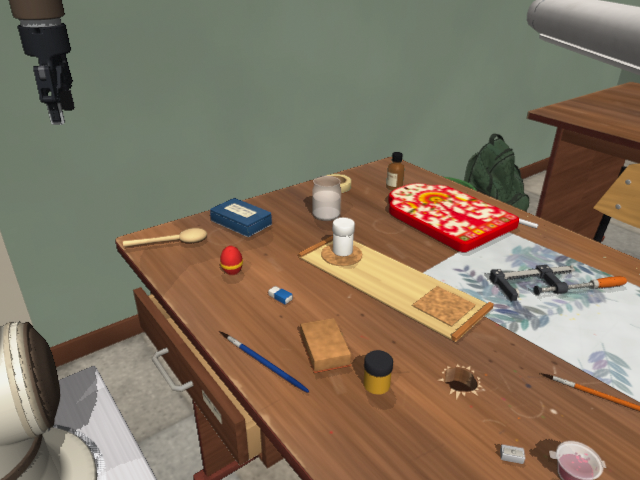

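View pics/side0.png

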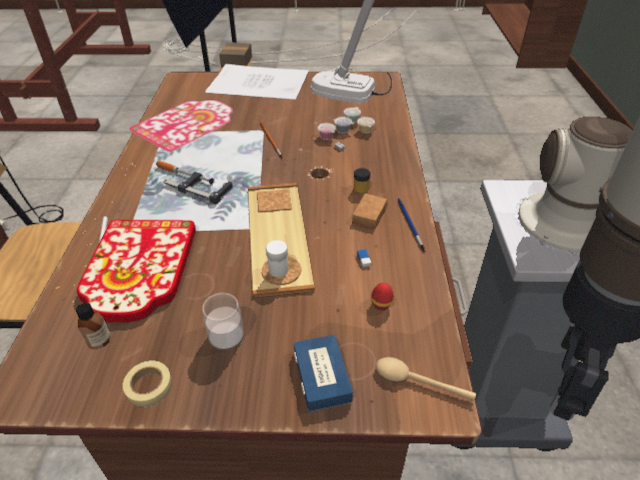

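The scene and side views show every item. In the side view, (u, v): white jar on round coaster (277,258), square coaster (274,201), egg (382,295), eraser (364,258), block (370,210), ochre jar (362,182), tin (322,370), water jar (223,322). I'll get coarse poses from the depth.

```bash
cat > m.py <<'E'
from h import *
for n,boxes in [('side',dict(white=(262,238,294,280,.058,.07),egg=(366,278,398,312,.02,.06),ochre=(350,166,374,198,.042,.054),block=(345,188,390,232,.02,.028),eraser=(352,244,378,272,.009,.018),tin=(285,330,360,412,.025,.036),board=(240,180,320,300,.0045,.0085),sq=(250,180,300,217,.0085,.013),rnd=(255,250,308,290,.0085,.0125),water=(200,290,250,352,.07,.09))),
 ('scene',dict(white=(325,212,362,262,.058,.07),egg=(215,240,248,280,.02,.06),ochre=(360,345,398,398,.042,.054),block=(295,312,355,378,.02,.028),eraser=(264,282,298,310,.009,.018),tin=(205,192,276,240,.025,.036),sq=(405,280,485,325,.0085,.013)))]:
    P=np.load(f'/tmp/{n}.npz')['P']
    for k,(a,b,c,d,l,h) in boxes.items():
        Q=P[b:d,a:c].reshape(-1,3); Q=Q[(Q[:,2]>l)&(Q[:,2]<h)]
        if len(Q)<5: print(n,k,'none',len(Q)); continue
        r=cv2.minAreaRect((Q[:,:2]*1000).astype(np.float32))
        print(n,k,len(Q),'rect',np.round(r[0],1),np.round(r[1],1),round(r[2],1),'z',np.median(Q[:,2]).round(4),'mean',Q[:,:2].mean(0).round(4))
E
python3 m.py
```

```text
side white 105 rect [625.1 181.1] [34.9 35.7] 59.3 z 0.0641 mean [0.6233 0.19  ]
side egg 424 rect [425.6 258. ] [34.8 40.6] 87.9 z 0.0393 mean [0.4263 0.2628]
side ochre 144 rect [ 447.4 -113.3] [38.4 38.5] 38.5 z 0.0462 mean [ 0.4478 -0.1122]
side block 579 rect [432.6 -15.2] [88.9 55.2] 68.2 z 0.0229 mean [ 0.4329 -0.0131]
side eraser 128 rect [452.3 135.3] [20.1 44.5] 11.7 z 0.0116 mean [0.4524 0.1345]
side tin 2810 rect [535.2 411.1] [ 75.7 117.3] 14.2 z 0.0289 mean [0.534 0.415]
side board 2714 rect [639.6  41.4] [119.3 387.2] 8.8 z 0.0059 mean [0.634  0.0698]
side sq 442 rect [652.  -60.4] [112.3 111.2] 9.4 z 0.0095 mean [ 0.6545 -0.0644]
side rnd 394 rect [619.1 173.2] [ 78.1 128.6] 16.0 z 0.0097 mean [0.6102 0.1892]
side water 380 rect [706.8 331.1] [57.6 62. ] 12.9 z 0.0774 mean [0.7078 0.33  ]
scene white 119 rect [619.8 166.6] [23.9 41.6] 51.5 z 0.0643 mean [0.6165 0.1639]
scene egg 419 rect [422.8 246.8] [28.6 39. ] 49.6 z 0.0376 mean [0.4217 0.2433]
scene ochre 523 rect [ 448.5 -116.2] [38.1 37.8] 79.7 z 0.0479 mean [ 0.4473 -0.1178]
scene block 1497 rect [434.5 -16.6] [88.  55.7] 68.1 z 0.0241 mean [ 0.4321 -0.0199]
scene eraser 177 rect [452.8 132.3] [21.3 43.4] 14.8 z 0.0123 mean [0.4527 0.1308]
scene tin 927 rect [534.2 410.4] [ 76.8 121. ] 15.1 z 0.0298 mean [0.5334 0.4057]
scene sq 1418 rect [656.1 -55.7] [ 89.3 126.2] 18.5 z 0.0104 mean [ 0.656  -0.0627]
```

Emit:
servo_tool(
  steps=[
    {"x":0.9,"y":-1,"z":0.5,"turn":-1,"fingers":1},
    {"x":0.9,"y":-1,"z":0.5,"turn":-1,"fingers":1},
    {"x":0.9,"y":-1,"z":0.5,"turn":-1,"fingers":1},
    {"x":0.9,"y":-1,"z":0.5,"turn":-1,"fingers":1},
    {"x":0.9,"y":-1,"z":0.5,"turn":-1,"fingers":1},
  ],
)

```text
clock: 0.72
eef_pos: [0.4469, 0.3638, 0.3324]
ee_rot: [-0.0, 0.817, -0.576, 0.0]
force: [0.4, 0.0, -0.0]
grip_width: 0.998
gripper_force: 0.0
```

Emit:
servo_tool(
  steps=[
    {"x":0.9,"y":-1,"z":0.1,"turn":-0.25,"fingers":1},
    {"x":0.9,"y":-1,"z":0.1,"turn":-0.25,"fingers":1},
    {"x":0.9,"y":-1,"z":0.1,"turn":-0.25,"fingers":1},
    {"x":0.9,"y":-1,"z":0.1,"turn":-0.25,"fingers":1},
    {"x":0.9,"y":-1,"z":0.1,"turn":-0.25,"fingers":1},
    {"x":0.9,"y":-1,"z":0.1,"turn":-0.25,"fingers":1},
  ],
)

```text
clock: 1.48
eef_pos: [0.6259, 0.1648, 0.3503]
ee_rot: [0.001, 0.757, -0.653, -0.0]
force: [-0.1, -0.0, -0.3]
grip_width: 1.003
gripper_force: 0.0
```

```bash
python3 - <<'E'
from h import *
im=cam('wrist'); save(im,'w1.png'); print(im['p'],im['Rm'].round(2).tolist(),im['fx'])
np.savez('/tmp/w1',P=cloud(im),C=im['color']); s=bot.get_state();print(s['clock'],s['eef_pos'],s['ee_rot'],s['joints'])
E
```

```text
[0.6399528  0.08316565 0.49316023] [[-0.99, -0.14, -0.05], [-0.15, 0.94, 0.31], [0.0, 0.32, -0.95]] 399.49989300368134
1.525 [0.62525003 0.16588845 0.35054268] [ 5.05768406e-04  7.58007143e-01 -6.52245859e-01 -5.04839151e-04] [ 5.08670767e-01  3.75502332e-01  2.85762255e-01 -6.01911482e-04
 -1.48235364e+00 -3.58908365e-01]
```

View pics/w1.png

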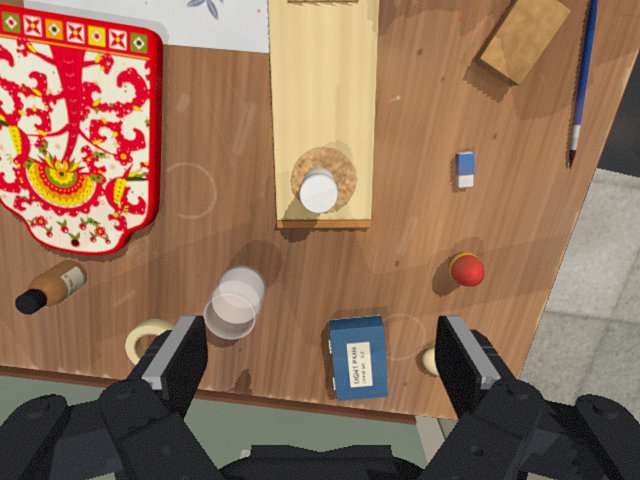

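The wrist view shows the white jar cap (319,190) on the round coaster (323,180), egg (466,269), eraser (465,170), tin (358,357) and block (525,40). Next I'll measure these with depth and colour.

```bash
cat > m2.py <<'E'
from h import *
d=np.load('/tmp/w1.npz');P=d['P'];C=d['C']
hsv=cv2.cvtColor(C,cv2.COLOR_RGB2HSV)
for k,(a,b,c,e,l,h) in dict(white=(290,160,345,220,.068,.08),egg=(440,240,495,300,.02,.06),eggtop=(440,240,495,300,.045,.06),block=(470,0,580,90,.02,.028),eraser=(450,145,482,195,.009,.018),tin=(320,305,400,405,.025,.036),board=(260,20,385,216,.0035,.0125)).items():
    Q=P[b:e,a:c].reshape(-1,3); Q=Q[(Q[:,2]>l)&(Q[:,2]<h)]
    r=cv2.minAreaRect((Q[:,:2]*1000).astype(np.float32)); print(k,len(Q),np.round(r[0],1),np.round(r[1],1),round(r[2],1),np.median(Q[:,2]).round(4),Q[:,2].max().round(4))
# coasters: cork colour on board, points of height ~.01
def cork(P,C,box):
    a,b,c,e=box; h=cv2.cvtColor(C,cv2.COLOR_RGB2LAB)[b:e,a:c].astype(float); Q=P[b:e,a:c]
    print('lab med',np.median(h.reshape(-1,3),0)); 
    m=(Q[...,2]>.002)&(Q[...,2]<.016)&(C[b:e,a:c].max(-1)<205)&(C[b:e,a:c].max(-1)>120)
    m=cv2.morphologyEx(m.astype(np.uint8),cv2.MORPH_OPEN,np.ones((3,3)))
    n,lb,st,_=cv2.connectedComponentsWithStats(m); i=1+st[1:,4].argmax(); q=Q[lb==i][:,:2]*1000
    return q.astype(np.float32)
q=cork(P,C,(275,135,372,216)); print('rnd',cv2.minEnclosingCircle(q),cv2.minAreaRect(q))
for n,b in [('side',(252,182,298,217)),('scene',(405,280,482,328))]:
    im=cam(n); q=cork(cloud(im),im['color'],b); print(n,'sq',cv2.minAreaRect(q),len(q))
E
python3 m2.py
```

```text
white 1179 [628.8 173.4] [40.9 40.9] 9.5 0.074 0.0772
egg 964 [431.4 249.8] [40.8 35.7] 41.6 0.0432 0.0558
eggtop 425 [428.4 251.2] [28.6 29.5] 39.9 0.0502 0.0558
block 4275 [436.4 -17.4] [85.2 55.7] 67.9 0.0244 0.0275
eraser 571 [455.7 132. ] [19.9 41.7] 14.2 0.0127 0.0157
tin 3930 [538.9 409.4] [ 75.7 117.3] 14.2 0.0303 0.0336
board 18603 [636.1 106. ] [126.4 220.6] 8.7 0.0065 0.0125
lab med [206. 129. 158.]
rnd ((614.7612915039062, 167.30194091796875), 39.98599624633789) ((608.2962036132812, 162.33187866210938), (47.14887237548828, 78.04490661621094), 37.5513801574707)
lab med [174. 140. 161.]
side sq ((651.7593383789062, -79.01862335205078), (55.83180236816406, 32.711181640625), 41.970096588134766) 112
lab med [175. 133. 166.]
scene sq ((650.1619262695312, -76.54364776611328), (68.16783142089844, 34.33466720581055), 40.2525634765625) 300
```

Emit:
servo_tool(
  steps=[
    {"x":0.015,"y":0.04,"z":-1,"turn":0,"fingers":1},
    {"x":0.015,"y":0.04,"z":-1,"turn":0,"fingers":1},
    {"x":0.015,"y":0.04,"z":-1,"turn":0,"fingers":1},
    {"x":0.015,"y":0.04,"z":-1,"turn":0,"fingers":1},
  ],
)

```text
clock: 2.12
eef_pos: [0.6251, 0.1741, 0.147]
ee_rot: [0.004, 0.759, -0.651, -0.002]
force: [-0.5, 0.3, -0.2]
grip_width: 1.004
gripper_force: 0.0
```

Emit:
servo_tool(
  steps=[
    {"z":-0.3,"fingers":1},
    {"z":-0.5,"fingers":1},
    {"z":-0.64,"fingers":1},
    {"z":-0.64,"fingers":1},
    {"z":-0.64,"fingers":0},
    {"z":-0.64,"fingers":0},
    {"z":-0.64,"fingers":0},
    {"z":-0.64,"fingers":0},
  ],
  grip_force=40,
)

```text
invalid input at $.steps[0]: expected keys fingers, x, y, z, turn
```

Emit:
servo_tool(
  steps=[
    {"fingers":0},
    {"fingers":0},
    {"z":0.2,"fingers":0},
    {"z":0.4,"fingers":0},
    {"z":0.4,"fingers":0},
    {"z":0.4,"y":-0.35,"fingers":0},
    {"z":0.4,"y":-0.7,"fingers":0},
    {"z":0.4,"y":-0.7,"fingers":0},
  ],
)

```text
invalid input at $.steps[0]: expected keys fingers, x, y, z, turn
```

Emit:
servo_tool(
  steps=[
    {"x":0.01,"y":0,"z":-0.3,"turn":0,"fingers":1},
    {"x":0.01,"y":0,"z":-0.5,"turn":0,"fingers":1},
    {"x":0.01,"y":0,"z":-0.63,"turn":0,"fingers":1},
    {"x":0.01,"y":0,"z":-0.63,"turn":0,"fingers":1},
    {"x":0.01,"y":0,"z":-0.63,"turn":0,"fingers":0},
    {"x":0.01,"y":0,"z":-0.63,"turn":0,"fingers":0},
    {"x":0.01,"y":0,"z":-0.63,"turn":0,"fingers":0},
    {"x":0.01,"y":0,"z":-0.63,"turn":0,"fingers":0},
  ],
  grip_force=40,
)

```text
clock: 3.12
eef_pos: [0.6315, 0.1743, 0.0274]
ee_rot: [-0.001, 0.758, -0.652, 0.001]
force: [-2.5, 0.4, 6.7]
grip_width: 0.476
gripper_force: 39.6
```

Emit:
servo_tool(
  steps=[
    {"x":0,"y":0,"z":0,"turn":0,"fingers":0},
    {"x":0,"y":0,"z":0,"turn":0,"fingers":0},
    {"x":0,"y":0,"z":0.3,"turn":0,"fingers":0},
    {"x":0,"y":0,"z":0.6,"turn":0,"fingers":0},
    {"x":0,"y":0,"z":1,"turn":0,"fingers":0},
    {"x":0,"y":0,"z":1,"turn":0,"fingers":0},
    {"x":0,"y":0,"z":1,"turn":0,"fingers":0},
  ],
)

```text
clock: 4.0
eef_pos: [0.631, 0.174, 0.2274]
ee_rot: [-0.002, 0.758, -0.652, 0.001]
force: [-0.8, -0.2, -0.9]
grip_width: 0.477
gripper_force: 40.6
```

```bash
python3 - <<'E'
from h import *
im=cam('wrist'); save(im,'w2.png')
np.savez('/tmp/w2',P=cloud(im),C=im['color']); s=bot.get_state();print(s['clock'],s['eef_pos'],s['grip_width'],s['gripper_force'])
E
```

```text
4.05 [0.63006551 0.17373387 0.22515126] 0.47473132457788675 40.55494263768196
```

View pics/w2.png

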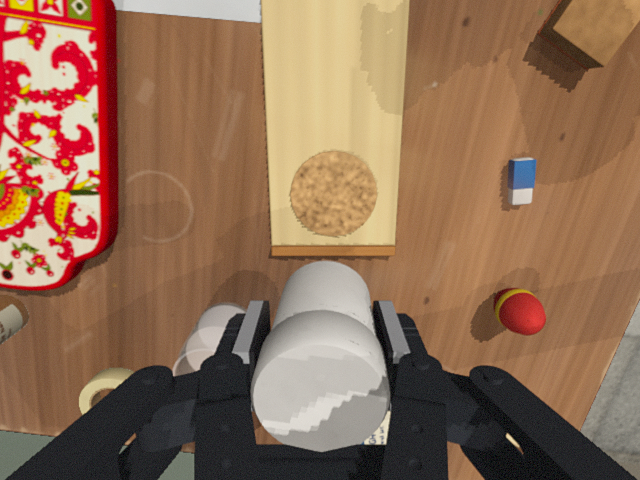

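The jar is gripped. The round coaster is fully visible at (334,193), radius about 43 px, inside the board edges.

```bash
cat > m3.py <<'E'
from h import *
d=np.load('/tmp/w2.npz');P=d['P'];C=d['C']
L=cv2.cvtColor(C,cv2.COLOR_RGB2LAB)
Q=P[140:246,275:393]; l=L[140:246,275:393]
m=(l[...,0]<190).astype(np.uint8); m=cv2.morphologyEx(cv2.morphologyEx(m,cv2.MORPH_CLOSE,np.ones((5,5))),cv2.MORPH_OPEN,np.ones((9,9)))
n,lb,st,ce=cv2.connectedComponentsWithStats(m); i=1+st[1:,4].argmax(); q=Q[lb==i]; 
print('px',ce[i]+[275,140],st[i]); print(cv2.minEnclosingCircle((q[:,:2]*1000).astype(np.float32)),np.nanmedian(q,0))
B=P[20:246,255:412].reshape(-1,3);B=B[(B[:,2]>.0035)&(B[:,2]<.0125)]; r=cv2.minAreaRect((B[:,:2]*1000).astype(np.float32)); print('board',r)
E
python3 m3.py
```

```text
px [332.92761748 193.26793075] [  15   10   87   87 6065]
((623.8428955078125, 169.50625610351562), 43.05884552001953) [0.62306497 0.16779752 0.01031377]
board ((630.1326904296875, 123.28813171386719), (120.19380950927734, 195.0102081298828), 8.736639976501465)
```

Emit:
servo_tool(
  steps=[
    {"x":0.14,"y":-1,"z":-0.3,"turn":0,"fingers":0},
    {"x":0.14,"y":-1,"z":-0.3,"turn":0,"fingers":0},
    {"x":0.14,"y":-1,"z":-0.3,"turn":0,"fingers":0},
    {"x":0.14,"y":-1,"z":-0.3,"turn":0,"fingers":0},
    {"x":0.14,"y":-1,"z":-0.3,"turn":0,"fingers":0},
  ],
)

```text
clock: 4.68
eef_pos: [0.6574, -0.0279, 0.1626]
ee_rot: [0.002, 0.757, -0.653, -0.002]
force: [-0.5, 0.2, -0.5]
grip_width: 0.476
gripper_force: 40.5
```

Emit:
servo_tool(
  steps=[
    {"x":0,"y":-0.165,"z":-0.2,"turn":0,"fingers":0},
    {"x":0,"y":-0.165,"z":-0.4,"turn":0,"fingers":0},
    {"x":0,"y":-0.165,"z":-0.62,"turn":0,"fingers":0},
    {"x":0,"y":-0.165,"z":-0.64,"turn":0,"fingers":0},
    {"x":0,"y":-0.165,"z":-0.64,"turn":0,"fingers":0},
    {"x":0,"y":-0.165,"z":-0.64,"turn":0,"fingers":0},
  ],
)

```text
clock: 5.42
eef_pos: [0.6602, -0.0585, 0.0398]
ee_rot: [-0.002, 0.759, -0.652, 0.002]
force: [-0.6, 0.7, -0.6]
grip_width: 0.478
gripper_force: 40.6
```

Emit:
servo_tool(
  steps=[
    {"x":-0.005,"y":0,"z":-0.03,"turn":0,"fingers":0},
    {"x":-0.005,"y":0,"z":-0.055,"turn":0,"fingers":0},
    {"x":-0.005,"y":0,"z":-0.055,"turn":0,"fingers":0},
    {"x":-0.005,"y":0,"z":-0.055,"turn":0,"fingers":0},
  ],
)

```text
clock: 5.92
eef_pos: [0.6578, -0.0593, 0.0275]
ee_rot: [-0.0, 0.758, -0.652, 0.0]
force: [-1.9, 1.3, 4.9]
grip_width: 0.476
gripper_force: 40.7
```

Emit:
servo_tool(
  steps=[
    {"x":0,"y":0,"z":0,"turn":0,"fingers":0.7},
    {"x":0,"y":0,"z":0,"turn":0,"fingers":0.8},
    {"x":0,"y":0,"z":0,"turn":0,"fingers":1},
    {"x":0,"y":0,"z":0,"turn":0,"fingers":1},
    {"x":0,"y":0,"z":0.3,"turn":0,"fingers":1},
    {"x":0,"y":0,"z":0.6,"turn":0,"fingers":1},
    {"x":0,"y":0,"z":1,"turn":0,"fingers":1},
    {"x":0,"y":0,"z":1,"turn":0,"fingers":1},
  ],
)

```text
clock: 6.92
eef_pos: [0.6596, -0.0593, 0.2323]
ee_rot: [-0.003, 0.758, -0.652, 0.004]
force: [0.4, 0.0, -1.0]
grip_width: 0.997
gripper_force: 0.0
```

Emit:
servo_tool(
  steps=[
    {"x":-1,"y":-0.3,"z":0,"turn":0,"fingers":1},
    {"x":-1,"y":-0.3,"z":0,"turn":0,"fingers":1},
    {"x":-1,"y":-0.3,"z":0,"turn":0,"fingers":1},
    {"x":-1,"y":-0.3,"z":0,"turn":0,"fingers":1},
    {"x":-1,"y":-0.3,"z":0,"turn":0,"fingers":1},
  ],
)

```text
clock: 7.55
eef_pos: [0.4559, -0.1196, 0.2264]
ee_rot: [-0.0, 0.758, -0.652, -0.0]
force: [1.0, 0.0, 1.0]
grip_width: 0.997
gripper_force: 0.0
```

```bash
python3 - <<'E'
from h import *
im=cam('wrist'); save(im,'w3.png')
np.savez('/tmp/w3',P=cloud(im),C=im['color']); s=bot.get_state();print(s['clock'],s['eef_pos'],s['grip_width'])
P=cloud(im); Q=P.reshape(-1,3)
for k,(c,l,h) in dict(ochre=((.45,-.115),.042,.054),block=((.435,-.016),.019,.03),white=((.658,-.059),.066,.082)).items():
    q=Q[(np.hypot(Q[:,0]-c[0],Q[:,1]-c[1])<.06)&(Q[:,2]>l)&(Q[:,2]<h)]
    if len(q)>20: print(k,len(q),cv2.minAreaRect((q[:,:2]*1000).astype(np.float32)),np.median(q[:,2]))
E
```

```text
7.6 [ 0.45733314 -0.11932466  0.22638544] 1.0015964069012007
ochre 1689 ((451.1642761230469, -117.63054656982422), (38.54314422607422, 38.10942459106445), 9.938071250915527) 0.04813094684738328
block 4548 ((436.1771240234375, -18.076210021972656), (85.41976165771484, 55.40175247192383), 68.23074340820312) 0.024383957042903748
white 2285 ((656.5403442382812, -60.01058578491211), (40.97848129272461, 41.40754699707031), 33.58888244628906) 0.07395774023657886
```

View pics/w3.png

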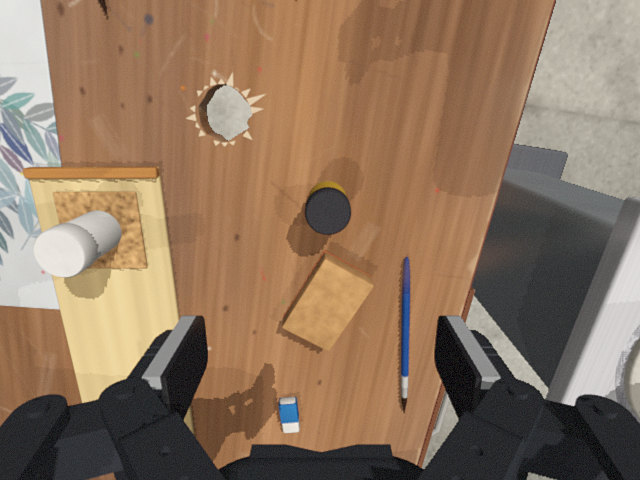

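Emit:
servo_tool(
  steps=[
    {"x":-0.025,"y":0.01,"z":-0.3,"turn":0,"fingers":1},
    {"x":-0.025,"y":0.01,"z":-0.6,"turn":0,"fingers":1},
    {"x":-0.025,"y":0.01,"z":-0.8,"turn":0,"fingers":1},
    {"x":-0.025,"y":0.01,"z":-0.9,"turn":0,"fingers":1},
    {"x":-0.025,"y":0.01,"z":-0.9,"turn":0,"fingers":1},
  ],
)

```text
clock: 8.22
eef_pos: [0.4523, -0.117, 0.0442]
ee_rot: [0.002, 0.758, -0.652, -0.002]
force: [-0.1, -0.6, 0.2]
grip_width: 0.999
gripper_force: 0.0
```

Emit:
servo_tool(
  steps=[
    {"x":0,"y":0,"z":-0.1,"turn":0,"fingers":1},
    {"x":0,"y":0,"z":-0.18,"turn":0,"fingers":1},
    {"x":0,"y":0,"z":-0.18,"turn":0,"fingers":0},
    {"x":0,"y":0,"z":-0.18,"turn":0,"fingers":0},
    {"x":0,"y":0,"z":-0.18,"turn":0,"fingers":0},
    {"x":0,"y":0,"z":-0.18,"turn":0,"fingers":0},
    {"x":0,"y":0,"z":-0.18,"turn":0,"fingers":0},
  ],
)

```text
clock: 9.1
eef_pos: [0.4536, -0.1171, 0.0114]
ee_rot: [-0.001, 0.758, -0.652, 0.001]
force: [-0.1, 1.5, 7.2]
grip_width: 0.446
gripper_force: 39.7
```

Emit:
servo_tool(
  steps=[
    {"x":0,"y":0,"z":0.3,"turn":0,"fingers":0},
    {"x":0,"y":0,"z":0.6,"turn":0,"fingers":0},
    {"x":0.25,"y":0.23,"z":0.6,"turn":0,"fingers":0},
    {"x":0.5,"y":0.46,"z":0.6,"turn":0,"fingers":0},
    {"x":0.75,"y":0.69,"z":0.6,"turn":0,"fingers":0},
    {"x":0.94,"y":0.86,"z":0.6,"turn":0,"fingers":0},
    {"x":0.94,"y":0.86,"z":0.5,"turn":0,"fingers":0},
    {"x":0.94,"y":0.86,"z":0.5,"turn":0,"fingers":0},
  ],
)

```text
clock: 10.1
eef_pos: [0.6382, 0.0544, 0.1074]
ee_rot: [0.003, 0.758, -0.652, -0.002]
force: [0.2, -0.4, -0.6]
grip_width: 0.446
gripper_force: 40.4
```

Emit:
servo_tool(
  steps=[
    {"x":0.01,"y":0,"z":-0.2,"turn":0,"fingers":0},
    {"x":0.01,"y":0,"z":-0.4,"turn":0,"fingers":0},
    {"x":0.01,"y":0,"z":-0.44,"turn":0,"fingers":0},
    {"x":0.01,"y":0,"z":-0.465,"turn":0,"fingers":0},
    {"x":0.01,"y":0,"z":-0.465,"turn":0,"fingers":0},
    {"x":0.01,"y":0,"z":-0.465,"turn":0,"fingers":0},
  ],
)

```text
clock: 10.85
eef_pos: [0.6434, 0.055, 0.0189]
ee_rot: [-0.001, 0.758, -0.652, 0.001]
force: [-0.1, 0.3, -0.4]
grip_width: 0.442
gripper_force: 40.4
```

Emit:
servo_tool(
  steps=[
    {"x":0,"y":0,"z":0,"turn":0,"fingers":0.7},
    {"x":0,"y":0,"z":0,"turn":0,"fingers":0.8},
    {"x":0,"y":0,"z":0,"turn":0,"fingers":1},
    {"x":0,"y":0,"z":0,"turn":0,"fingers":1},
    {"x":0,"y":0,"z":0.3,"turn":0,"fingers":1},
    {"x":0,"y":0,"z":0.6,"turn":0,"fingers":1},
    {"x":0,"y":0,"z":0.9,"turn":0,"fingers":1},
    {"x":0,"y":0,"z":0.9,"turn":0,"fingers":1},
  ],
)

```text
clock: 11.85
eef_pos: [0.6456, 0.0554, 0.2043]
ee_rot: [-0.005, 0.758, -0.652, 0.004]
force: [-0.3, -0.7, -0.3]
grip_width: 1.0
gripper_force: 0.0
```

Emit:
servo_tool(
  steps=[
    {"x":-1,"y":0.97,"z":0,"turn":0,"fingers":1},
    {"x":-1,"y":0.97,"z":0,"turn":0,"fingers":1},
    {"x":-1,"y":0.97,"z":0,"turn":0,"fingers":1},
    {"x":-1,"y":0.97,"z":0,"turn":0,"fingers":1},
    {"x":-1,"y":0.97,"z":0,"turn":0,"fingers":1},
    {"x":-1,"y":0.97,"z":0,"turn":0,"fingers":1},
  ],
)

```text
clock: 12.6
eef_pos: [0.441, 0.2497, 0.1969]
ee_rot: [0.0, 0.759, -0.651, -0.0]
force: [0.0, -0.2, -0.3]
grip_width: 1.0
gripper_force: 0.0
```

```bash
python3 - <<'E'
from h import *
im=cam('wrist'); save(im,'w4.png')
s=bot.get_state();print(s['clock'],s['eef_pos'],s['grip_width'])
P=cloud(im); Q=P.reshape(-1,3)
for k,(c,l,h) in dict(egg=((.43,.25),.018,.06),eggmid=((.43,.25),.02,.028),egg40=((.43,.25),.036,.044),eggtop=((.43,.25),.048,.06),ochre=((.641,.055),.046,.062),eraser=((.455,.132),.009,.018)).items():
    q=Q[(np.hypot(Q[:,0]-c[0],Q[:,1]-c[1])<.04)&(Q[:,2]>l)&(Q[:,2]<h)]
    if len(q)>20: print(k,len(q),cv2.minAreaRect((q[:,:2]*1000).astype(np.float32)),np.median(q[:,2]))
E
```

```text
12.65 [0.44187821 0.24906543 0.19688307] 0.9958100683712223
egg 2104 ((428.73785400390625, 250.73976135253906), (39.359798431396484, 40.75786209106445), 76.10860443115234) 0.046020120986195706
eggmid 176 ((432.78851318359375, 244.62091064453125), (41.26458740234375, 25.08406639099121), 29.374528884887695) 0.025055078109912948
egg40 501 ((428.7232666015625, 251.60122680664062), (37.123207092285156, 36.758358001708984), 12.052779197692871) 0.03990590566395291
eggtop 812 ((427.7881774902344, 251.41465759277344), (26.057615280151367, 25.509811401367188), 18.325191497802734) 0.05136812098309615
eraser 1541 ((455.3678894042969, 131.9888916015625), (19.609838485717773, 41.84180450439453), 13.732987403869629) 0.012638401438860802
```

View pics/w4.png

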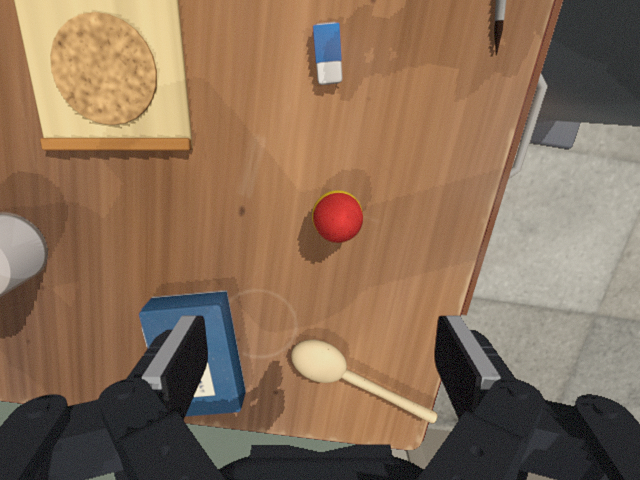

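The egg at (338,216) is clear of the spoon and the tin. I'll grasp it there.

Emit:
servo_tool(
  steps=[
    {"x":-0.065,"y":0.01,"z":-0.3,"turn":0,"fingers":1},
    {"x":-0.065,"y":0.01,"z":-0.6,"turn":0,"fingers":1},
    {"x":-0.065,"y":0.01,"z":-0.7,"turn":0,"fingers":1},
    {"x":-0.065,"y":0.01,"z":-0.75,"turn":0,"fingers":1},
    {"x":-0.065,"y":0.01,"z":-0.75,"turn":0,"fingers":1},
  ],
)

```text
clock: 13.28
eef_pos: [0.4301, 0.2503, 0.047]
ee_rot: [0.0, 0.758, -0.652, 0.0]
force: [-0.1, 0.0, 0.8]
grip_width: 0.997
gripper_force: 0.0
```

Emit:
servo_tool(
  steps=[
    {"x":0,"y":0,"z":-0.1,"turn":0,"fingers":1},
    {"x":0,"y":0,"z":-0.2,"turn":0,"fingers":1},
    {"x":0,"y":0,"z":-0.2,"turn":0,"fingers":0.7},
    {"x":0,"y":0,"z":-0.2,"turn":0,"fingers":0},
    {"x":0,"y":0,"z":-0.2,"turn":0,"fingers":0},
    {"x":0,"y":0,"z":-0.2,"turn":0,"fingers":0},
    {"x":0,"y":0,"z":-0.2,"turn":0,"fingers":0},
  ],
  grip_force=30,
)

```text
clock: 14.15
eef_pos: [0.4301, 0.2515, 0.0086]
ee_rot: [-0.001, 0.758, -0.652, 0.0]
force: [-1.1, -0.1, 6.4]
grip_width: 0.443
gripper_force: 29.8
```

Emit:
servo_tool(
  steps=[
    {"x":0,"y":0,"z":0.05,"turn":0,"fingers":0},
    {"x":0,"y":0,"z":0.1,"turn":0,"fingers":0},
    {"x":0,"y":0,"z":0.2,"turn":0,"fingers":0},
    {"x":0,"y":0,"z":0.4,"turn":0,"fingers":0},
    {"x":0,"y":0,"z":0.4,"turn":0,"fingers":0},
    {"x":0,"y":0,"z":0.4,"turn":0,"fingers":0},
  ],
)

```text
clock: 14.9
eef_pos: [0.4292, 0.2505, 0.0875]
ee_rot: [-0.0, 0.758, -0.652, -0.0]
force: [-0.6, 0.4, -0.3]
grip_width: 0.441
gripper_force: 30.3
```

```bash
python3 - <<'E'
from h import *
a=cam('wrist'); b=cam('side'); c=cam('scene')
cv2.imwrite('pics/w5.png',np.hstack([a['color'][200:480,160:500],cv2.resize(b['color'][220:340,320:440],(280,280)),]) [:,:,::-1])
P=cloud(b).reshape(-1,3)
Q=P[(np.hypot(P[:,0]-.63,P[:,1]-.04)<.05)&(P[:,2]>.04)&(P[:,2]<.062)]; print('ochre side',len(Q),cv2.minAreaRect((Q[:,:2]*1000).astype(np.float32)),np.median(Q[:,2]))
s=bot.get_state();print(s['clock'],s['eef_pos'],s['grip_width'])
E
```

```text
ochre side 243 ((640.98876953125, 59.2208251953125), (38.53336715698242, 39.503597259521484), 9.117955207824707) 0.0516108746146291
15.05 [0.4289461  0.2502096  0.08642296] 0.4423544011649353
```

View pics/w5.png

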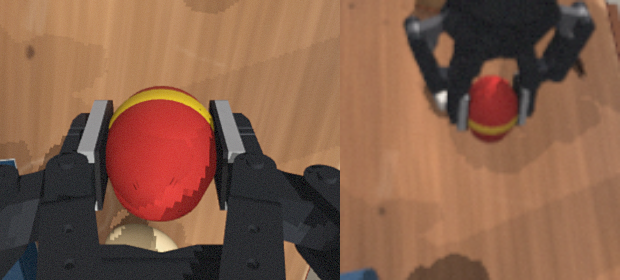

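The egg is held upright and centred between the pads.

Emit:
servo_tool(
  steps=[
    {"x":0.25,"y":-0.1,"z":0,"turn":0,"fingers":0},
    {"x":0.5,"y":-0.2,"z":0,"turn":0,"fingers":0},
    {"x":0.75,"y":-0.3,"z":0,"turn":0,"fingers":0},
    {"x":0.97,"y":-0.41,"z":0,"turn":0,"fingers":0},
    {"x":0.97,"y":-0.41,"z":0,"turn":0,"fingers":0},
    {"x":0.97,"y":-0.41,"z":-0.2,"turn":0,"fingers":0},
    {"x":0.97,"y":-0.41,"z":-0.3,"turn":0,"fingers":0},
    {"x":0.97,"y":-0.41,"z":-0.3,"turn":0,"fingers":0},
  ],
)

```text
clock: 16.05
eef_pos: [0.6211, 0.1683, 0.0247]
ee_rot: [0.003, 0.758, -0.652, -0.001]
force: [-0.1, -0.2, -0.2]
grip_width: 0.443
gripper_force: 30.4
```

Emit:
servo_tool(
  steps=[
    {"x":0,"y":0,"z":-0.03,"turn":0,"fingers":0},
    {"x":0,"y":0,"z":-0.045,"turn":0,"fingers":0},
    {"x":0,"y":0,"z":-0.05,"turn":0,"fingers":0},
    {"x":0,"y":0,"z":-0.05,"turn":0,"fingers":0},
  ],
)

```text
clock: 16.55
eef_pos: [0.6238, 0.1691, 0.0187]
ee_rot: [-0.001, 0.758, -0.652, 0.0]
force: [-1.6, 0.4, 5.3]
grip_width: 0.442
gripper_force: 31.0
```

Contact on the coaster (5 N). I'll release gently and rise.

Emit:
servo_tool(
  steps=[
    {"x":0,"y":0,"z":0,"turn":0,"fingers":0.5},
    {"x":0,"y":0,"z":0,"turn":0,"fingers":0.55},
    {"x":0,"y":0,"z":0,"turn":0,"fingers":0.7},
    {"x":0,"y":0,"z":0,"turn":0,"fingers":1},
    {"x":0,"y":0,"z":0,"turn":0,"fingers":1},
    {"x":0,"y":0,"z":0.2,"turn":0,"fingers":1},
    {"x":0,"y":0,"z":0.5,"turn":0,"fingers":1},
    {"x":0,"y":0,"z":0.9,"turn":0,"fingers":1},
  ],
)

```text
clock: 17.55
eef_pos: [0.6231, 0.1686, 0.1811]
ee_rot: [0.001, 0.758, -0.652, -0.0]
force: [1.2, 0.9, 0.5]
grip_width: 1.003
gripper_force: 0.0
```

Emit:
servo_tool(
  steps=[
    {"x":-0.9,"y":-0.9,"z":0.1,"turn":-0.4,"fingers":1},
    {"x":-0.9,"y":-0.9,"z":0.1,"turn":-0.7,"fingers":1},
    {"x":-0.9,"y":-0.9,"z":0.1,"turn":-0.7,"fingers":1},
    {"x":-0.9,"y":-0.9,"z":0.1,"turn":-0.7,"fingers":1},
    {"x":-0.9,"y":-0.9,"z":0.1,"turn":-0.7,"fingers":1},
    {"x":-0.9,"y":-0.9,"z":0.1,"turn":-0.7,"fingers":1},
  ],
)

```text
clock: 18.3
eef_pos: [0.4438, -0.0114, 0.2004]
ee_rot: [0.001, -0.553, 0.833, -0.0]
force: [0.9, -0.4, -0.2]
grip_width: 1.004
gripper_force: 0.0
```

```bash
python3 - <<'E'
from h import *
s=bot.get_state();print(s['clock'],s['eef_pos'],s['ee_rot'])
for n in ['side','scene']:
    P=cloud(cam(n)).reshape(-1,3)
    for k,(c,l,h) in dict(white=((.655,-.06),.066,.08),ochre=((.64,.055),.046,.06),egg=((.623,.168),.04,.07),eggtop=((.623,.168),.055,.07),block=((.435,-.017),.02,.03)).items():
        q=P[(np.hypot(P[:,0]-c[0],P[:,1]-c[1])<.05)&(P[:,2]>l)&(P[:,2]<h)]
        if len(q)>20: print(n,k,len(q),np.round(np.hstack(cv2.minAreaRect((q[:,:2]*1000).astype(np.float32))),1),np.median(q[:,2]),q[:,2].max())
E
```

```text
18.3 [ 0.44376183 -0.01137393  0.20042809] [ 8.68512520e-04 -5.52545958e-01  8.33481919e-01 -3.15825337e-04]
side white 193 [653.8 -56.8  40.1  39.7  46.7] 0.07211942531346083 0.07539952156814922
side ochre 205 [641.   58.6  39.5  37.2  71.4] 0.05222022900830248 0.05595912278778015
side egg 271 [618.2 176.1  37.8  30.9  14.8] 0.05285423440942638 0.06391806889504525
side eggtop 108 [618.6 173.5  27.2  25.1  17.1] 0.05917889738913257 0.06391806889504525
side block 571 [432.5 -15.4  89.8  55.3  67.5] 0.022908078858547842 0.026646157810796378
scene white 394 [654.8 -58.2  41.9  40.8  68.7] 0.07365273279477971 0.07666511135986287
scene ochre 275 [642.1  56.3  38.4  38.2  27.2] 0.053578458947326435 0.05595460044561956
scene egg 271 [615.1 164.9  26.7  36.5  48. ] 0.05255348950752864 0.06539207447204898
scene eggtop 106 [617.4 167.8  23.2  27.2  59.2] 0.059570302517175155 0.06539207447204898
scene block 1478 [434.8 -16.9  86.2  56.1  68.2] 0.02408513181922306 0.027110186383634716
```

Emit:
servo_tool(
  steps=[
    {"x":-0.036,"y":-0.03,"z":-0.3,"turn":0.02,"fingers":0.86},
    {"x":-0.036,"y":-0.03,"z":-0.6,"turn":0.02,"fingers":0.86},
    {"x":-0.036,"y":-0.03,"z":-0.75,"turn":0.02,"fingers":0.86},
    {"x":-0.036,"y":-0.03,"z":-0.75,"turn":0.02,"fingers":0.86},
    {"x":-0.036,"y":-0.03,"z":-0.75,"turn":0.02,"fingers":0.86},
    {"x":-0.036,"y":-0.03,"z":-0.75,"turn":0.02,"fingers":0.86},
  ],
)

```text
clock: 19.15
eef_pos: [0.4377, -0.0166, 0.0512]
ee_rot: [0.002, -0.559, 0.829, -0.001]
force: [-0.1, -0.2, 0.7]
grip_width: 0.859
gripper_force: 0.0
```

Emit:
servo_tool(
  steps=[
    {"x":0,"y":0,"z":-0.1,"turn":0,"fingers":0.86},
    {"x":0,"y":0,"z":-0.2,"turn":0,"fingers":0.86},
    {"x":0,"y":0,"z":-0.23,"turn":0,"fingers":0.86},
    {"x":0,"y":0,"z":-0.23,"turn":0,"fingers":0},
    {"x":0,"y":0,"z":-0.23,"turn":0,"fingers":0},
    {"x":0,"y":0,"z":-0.23,"turn":0,"fingers":0},
    {"x":0,"y":0,"z":-0.23,"turn":0,"fingers":0},
  ],
  grip_force=45,
)

```text
clock: 20.02
eef_pos: [0.4371, -0.017, 0.0047]
ee_rot: [0.001, -0.559, 0.829, -0.0]
force: [-0.2, 1.0, 6.7]
grip_width: 0.637
gripper_force: 48.8
```

Emit:
servo_tool(
  steps=[
    {"x":0,"y":0,"z":0.1,"turn":0,"fingers":0},
    {"x":0,"y":0,"z":0.3,"turn":0,"fingers":0},
    {"x":0,"y":0,"z":0.6,"turn":0,"fingers":0},
    {"x":0,"y":0,"z":0.8,"turn":0,"fingers":0},
    {"x":0,"y":0,"z":0.8,"turn":0,"fingers":0},
    {"x":0,"y":0,"z":0.8,"turn":0,"fingers":0},
  ],
)

```text
clock: 20.78
eef_pos: [0.4353, -0.0174, 0.163]
ee_rot: [-0.001, -0.559, 0.829, 0.001]
force: [-0.4, -1.2, -0.6]
grip_width: 0.636
gripper_force: 48.0
```

```bash
python3 - <<'E'
from h import *
im=cam('wrist'); save(im,'w6.png')
s=bot.get_state();print(s['clock'],s['eef_pos'],s['ee_rot'],s['grip_width'])
P=cloud(im)[250:,200:440].reshape(-1,3);t=s['eef_pos']
Q=P[(np.hypot(P[:,0]-t[0],P[:,1]-t[1])<.052)&(P[:,2]<t[2]+.03)&(P[:,2]>t[2]+.014)]; print(np.percentile(Q[:,2],[5,50,95]),cv2.minAreaRect((Q[:,:2]*1000).astype(np.float32)))
E
```

```text
20.825 [ 0.43503591 -0.01748681  0.16247509] [-1.38837351e-03 -5.59046085e-01  8.29135150e-01  6.70435074e-04] 0.6402611434128622
[0.18167636 0.18270273 0.18427958] ((437.88623046875, -15.994686126708984), (78.4297103881836, 81.98786163330078), 67.70061492919922)
```

View pics/w6.png

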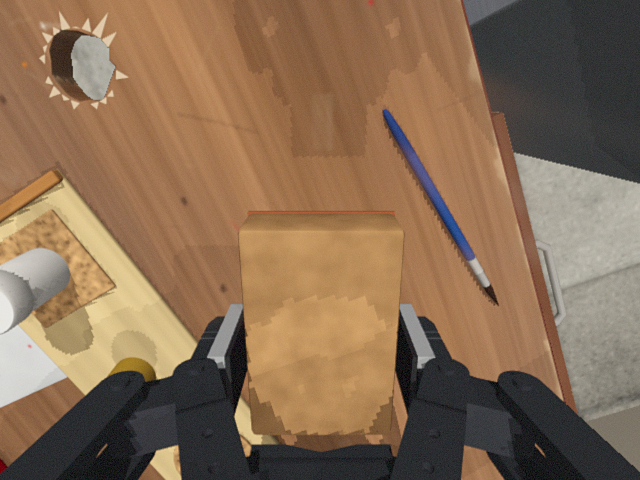

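The block is held level. I'll carry it to the tin.

Emit:
servo_tool(
  steps=[
    {"x":0.26,"y":1,"z":0,"turn":0.2,"fingers":0},
    {"x":0.26,"y":1,"z":0,"turn":0.4,"fingers":0},
    {"x":0.26,"y":1,"z":0,"turn":0.4,"fingers":0},
    {"x":0.26,"y":1,"z":0,"turn":0.4,"fingers":0},
    {"x":0.26,"y":1,"z":0,"turn":0.4,"fingers":0},
  ],
)

```text
clock: 21.45
eef_pos: [0.4876, 0.1832, 0.1618]
ee_rot: [-0.002, -0.683, 0.731, 0.0]
force: [-0.6, 0.1, -1.5]
grip_width: 0.634
gripper_force: 47.9
```

Emit:
servo_tool(
  steps=[
    {"x":0.25,"y":1,"z":0,"turn":0.2,"fingers":0},
    {"x":0.25,"y":1,"z":0,"turn":0.405,"fingers":0},
    {"x":0.25,"y":1,"z":0,"turn":0.405,"fingers":0},
    {"x":0.25,"y":1,"z":0,"turn":0.405,"fingers":0},
    {"x":0.25,"y":1,"z":0,"turn":0.405,"fingers":0},
    {"x":0.25,"y":1,"z":0,"turn":0.405,"fingers":0},
  ],
)

```text
clock: 22.2
eef_pos: [0.5379, 0.3807, 0.1632]
ee_rot: [0.001, 0.789, -0.615, -0.0]
force: [0.3, 0.5, -1.4]
grip_width: 0.637
gripper_force: 48.0
```

Emit:
servo_tool(
  steps=[
    {"x":0,"y":0.14,"z":0,"turn":0,"fingers":0},
    {"x":0,"y":0.14,"z":-0.2,"turn":0,"fingers":0},
    {"x":0,"y":0.14,"z":-0.4,"turn":0,"fingers":0},
    {"x":0,"y":0.14,"z":-0.5,"turn":0,"fingers":0},
    {"x":0,"y":0.14,"z":-0.5,"turn":0,"fingers":0},
  ],
)

```text
clock: 22.82
eef_pos: [0.5375, 0.4081, 0.0622]
ee_rot: [0.002, 0.789, -0.615, -0.0]
force: [0.6, 0.2, -0.5]
grip_width: 0.631
gripper_force: 48.0
```

Emit:
servo_tool(
  steps=[
    {"x":0,"y":0.01,"z":-0.08,"turn":0,"fingers":0},
    {"x":0,"y":0.01,"z":-0.13,"turn":0,"fingers":0},
    {"x":0,"y":0.01,"z":-0.147,"turn":0,"fingers":0},
    {"x":0,"y":0.01,"z":-0.147,"turn":0,"fingers":0},
    {"x":0,"y":0.01,"z":-0.147,"turn":0,"fingers":0},
  ],
)

```text
clock: 23.45
eef_pos: [0.5385, 0.413, 0.0347]
ee_rot: [-0.0, 0.789, -0.614, 0.0]
force: [-0.4, -0.1, -0.2]
grip_width: 0.635
gripper_force: 48.1
```

Emit:
servo_tool(
  steps=[
    {"x":0,"y":0,"z":0,"turn":0,"fingers":0.7},
    {"x":0,"y":0,"z":0,"turn":0,"fingers":0.8},
    {"x":0,"y":0,"z":0,"turn":0,"fingers":0.9},
    {"x":0,"y":0,"z":0,"turn":0,"fingers":0.9},
    {"x":0,"y":0,"z":0.2,"turn":0,"fingers":0.9},
    {"x":0,"y":0,"z":0.5,"turn":0,"fingers":1},
    {"x":0,"y":0,"z":0.9,"turn":0,"fingers":1},
    {"x":0,"y":0,"z":0.9,"turn":0,"fingers":1},
  ],
)

```text
clock: 24.45
eef_pos: [0.5399, 0.4142, 0.2206]
ee_rot: [-0.005, 0.789, -0.614, 0.001]
force: [-0.2, 0.1, -0.2]
grip_width: 1.007
gripper_force: 0.0
```

```bash
python3 - <<'E'
from h import *
s=bot.get_state();print(s['clock'],s['eef_pos'],s['ee_rot'])
P=cloud(cam('side')).reshape(-1,3)
for k,(c,r,l,h) in dict(block=((.535,.41),.06,.046,.06),water=((.707,.33),.05,.07,.09)).items():
    q=P[(np.hypot(P[:,0]-c[0],P[:,1]-c[1])<r)&(P[:,2]>l)&(P[:,2]<h)]
    print(k,len(q),np.round(np.hstack(cv2.minAreaRect((q[:,:2]*1000).astype(np.float32))),1),np.median(q[:,2]))
E
```

```text
24.45 [0.53992706 0.41418604 0.22058446] [-4.99961219e-03  7.89421637e-01 -6.13830500e-01  7.75157406e-04]
block 1638 [537.4 412.8  55.4  88.2  14.3] 0.052890350725543156
water 377 [706.7 331.5  57.9  60.5  11.4] 0.07754516113960086
```

Emit:
servo_tool(
  steps=[
    {"x":-0.3,"y":-1,"z":0,"turn":0,"fingers":0.6},
    {"x":-0.3,"y":-1,"z":0,"turn":0,"fingers":0.6},
    {"x":-0.3,"y":-1,"z":0,"turn":0,"fingers":0.6},
    {"x":-0.3,"y":-1,"z":0,"turn":0,"fingers":0.6},
    {"x":-0.3,"y":-1,"z":0,"turn":0,"fingers":0.6},
  ],
)

```text
clock: 25.12
eef_pos: [0.4779, 0.2117, 0.2139]
ee_rot: [0.0, 0.789, -0.615, -0.0]
force: [0.4, 0.1, 1.4]
grip_width: 0.601
gripper_force: 0.0
```

Emit:
servo_tool(
  steps=[
    {"x":-0.115,"y":-0.4,"z":-0.2,"turn":0,"fingers":0.6},
    {"x":-0.115,"y":-0.4,"z":-0.5,"turn":0,"fingers":0.6},
    {"x":-0.115,"y":-0.4,"z":-0.8,"turn":0,"fingers":0.6},
    {"x":-0.115,"y":-0.4,"z":-0.9,"turn":0,"fingers":0.6},
    {"x":-0.115,"y":-0.4,"z":-0.9,"turn":0,"fingers":0.6},
    {"x":-0.115,"y":-0.4,"z":-0.9,"turn":0,"fingers":0.6},
  ],
)

```text
clock: 25.88
eef_pos: [0.4567, 0.1342, 0.0351]
ee_rot: [-0.001, 0.79, -0.613, 0.0]
force: [0.2, 0.8, 1.2]
grip_width: 0.602
gripper_force: 0.0
```

Emit:
servo_tool(
  steps=[
    {"x":-0.005,"y":-0.01,"z":-0.1,"turn":0,"fingers":0.6},
    {"x":-0.005,"y":-0.01,"z":-0.165,"turn":0,"fingers":0.6},
    {"x":-0.005,"y":-0.01,"z":-0.165,"turn":0,"fingers":0.6},
    {"x":-0.005,"y":-0.01,"z":-0.165,"turn":0,"fingers":0},
    {"x":-0.005,"y":-0.01,"z":-0.165,"turn":0,"fingers":0},
    {"x":-0.005,"y":-0.01,"z":-0.165,"turn":0,"fingers":0},
    {"x":-0.005,"y":-0.01,"z":-0.165,"turn":0,"fingers":0},
  ],
  grip_force=30,
)

```text
clock: 26.75
eef_pos: [0.4549, 0.1312, 0.0022]
ee_rot: [-0.001, 0.789, -0.614, 0.0]
force: [-1.6, -0.2, 5.7]
grip_width: 0.211
gripper_force: 30.4
```

Emit:
servo_tool(
  steps=[
    {"x":0,"y":0,"z":0.1,"turn":0,"fingers":0},
    {"x":0,"y":0,"z":0.3,"turn":0,"fingers":0},
    {"x":0,"y":0,"z":0.6,"turn":0,"fingers":0},
    {"x":0,"y":0,"z":0.8,"turn":0,"fingers":0},
    {"x":0,"y":0,"z":0.8,"turn":0,"fingers":0},
    {"x":0,"y":0,"z":0.8,"turn":0,"fingers":0},
  ],
)

```text
clock: 27.5
eef_pos: [0.4535, 0.1304, 0.1607]
ee_rot: [0.001, 0.789, -0.614, -0.0]
force: [-0.4, 0.0, -0.6]
grip_width: 0.213
gripper_force: 29.7
```

```bash
python3 - <<'E'
from h import *
im=cam('wrist'); cv2.imwrite('pics/w7.png',im['color'][180:480,140:500,::-1])
s=bot.get_state();print(s['clock'],s['eef_pos'],s['ee_rot'],s['grip_width'])
E
```

```text
27.55 [0.45333417 0.13023589 0.16017804] [ 1.20412102e-03  7.89128086e-01 -6.14227187e-01 -6.14579968e-04] 0.21394497264291804
```

View pics/w7.png

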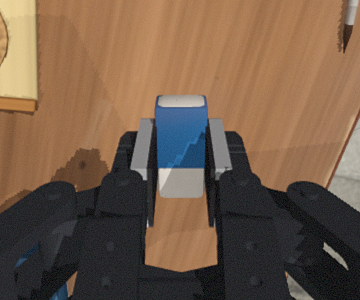

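Emit:
servo_tool(
  steps=[
    {"x":0.3,"y":1,"z":0,"turn":0,"fingers":0},
    {"x":0.3,"y":1,"z":0,"turn":0,"fingers":0},
    {"x":0.3,"y":1,"z":0,"turn":0,"fingers":0},
    {"x":0.3,"y":1,"z":0,"turn":0,"fingers":0},
    {"x":0.3,"y":1,"z":0,"turn":0,"fingers":0},
  ],
)

```text
clock: 28.18
eef_pos: [0.5137, 0.3316, 0.1585]
ee_rot: [0.002, 0.79, -0.613, -0.0]
force: [-0.6, -0.8, -0.3]
grip_width: 0.216
gripper_force: 29.7
```

Emit:
servo_tool(
  steps=[
    {"x":0.12,"y":0.41,"z":0,"turn":0,"fingers":0},
    {"x":0.12,"y":0.41,"z":0,"turn":0,"fingers":0},
    {"x":0.12,"y":0.41,"z":-0.2,"turn":0,"fingers":0},
    {"x":0.12,"y":0.41,"z":-0.4,"turn":0,"fingers":0},
    {"x":0.12,"y":0.41,"z":-0.4,"turn":0,"fingers":0},
    {"x":0.12,"y":0.41,"z":-0.4,"turn":0,"fingers":0},
  ],
)

```text
clock: 28.92
eef_pos: [0.5391, 0.4126, 0.0826]
ee_rot: [-0.001, 0.789, -0.614, 0.0]
force: [0.7, -0.4, 1.1]
grip_width: 0.211
gripper_force: 29.7
```

Now 80 mm above grasp height. I need to be 54 mm above it, so I'll lower 25 mm.

Emit:
servo_tool(
  steps=[
    {"x":0,"y":0,"z":-0.08,"turn":0,"fingers":0},
    {"x":0,"y":0,"z":-0.11,"turn":0,"fingers":0},
    {"x":0,"y":0,"z":-0.127,"turn":0,"fingers":0},
    {"x":0,"y":0,"z":-0.127,"turn":0,"fingers":0},
    {"x":0,"y":0,"z":-0.127,"turn":0,"fingers":0},
  ],
)

```text
clock: 29.55
eef_pos: [0.5384, 0.413, 0.0563]
ee_rot: [-0.0, 0.789, -0.614, 0.0]
force: [0.3, 0.6, 1.0]
grip_width: 0.214
gripper_force: 29.9
```

Emit:
servo_tool(
  steps=[
    {"x":0,"y":0,"z":0,"turn":0,"fingers":0.3},
    {"x":0,"y":0,"z":0,"turn":0,"fingers":0.4},
    {"x":0,"y":0,"z":0,"turn":0,"fingers":0.5},
    {"x":0,"y":0,"z":0,"turn":0,"fingers":0.5},
    {"x":0,"y":0,"z":0.2,"turn":0,"fingers":0.5},
    {"x":0,"y":0,"z":0.5,"turn":0,"fingers":0.6},
    {"x":0,"y":0,"z":0.9,"turn":0,"fingers":0.6},
    {"x":0,"y":0,"z":0.9,"turn":0,"fingers":0.6},
  ],
)

```text
clock: 30.55
eef_pos: [0.5399, 0.414, 0.2422]
ee_rot: [-0.005, 0.789, -0.614, 0.001]
force: [0.6, -0.2, -0.3]
grip_width: 0.598
gripper_force: 0.0
```

```bash
python3 - <<'E'
from h import *
s=bot.get_state();print(s['clock'],s['eef_pos'],s['force'])
for n in ['side','wrist']:
    im=cam(n); save(im,'f_'+n+'.png'); P=cloud(im).reshape(-1,3)
    for k,(c,r,l,h) in dict(eraser=((.537,.412),.04,.063,.075),block=((.537,.412),.06,.046,.06),egg=((.62,.17),.04,.055,.07),ochre=((.64,.055),.05,.046,.06),white=((.655,-.06),.05,.066,.08),water=((.707,.33),.05,.07,.09)).items():
        q=P[(np.hypot(P[:,0]-c[0],P[:,1]-c[1])<r)&(P[:,2]>l)&(P[:,2]<h)]
        if len(q)>20: print(n,k,len(q),np.round(np.hstack(cv2.minAreaRect((q[:,:2]*1000).astype(np.float32))),1),np.median(q[:,2]))
E
```

```text
30.55 [0.53988062 0.41403452 0.24220405] [ 0.62598106 -0.17296594 -0.33150783]
side eraser 272 [536.7 416.   19.6  40.9  13.8] 0.06526646056701607
side block 1343 [537.4 412.6  55.5  88.1  13.9] 0.05287586446920334
side ochre 103 [641.6  52.2  32.   28.2  25.2] 0.05274811495782372
side white 190 [653.2 -57.7  38.6  44.5   5.2] 0.07188051417617064
side water 382 [706.9 331.2  57.9  60.7  13.2] 0.07746123046219372
wrist eraser 1129 [539.8 413.7  19.   41.   14.3] 0.06665511792674739
wrist block 5169 [540.4 411.5  55.1  85.4  14.1] 0.05431843903530853
wrist water 2087 [709.8 331.3  60.7  56.6  13.8] 0.07995186865792558
```

View pics/f_side.png

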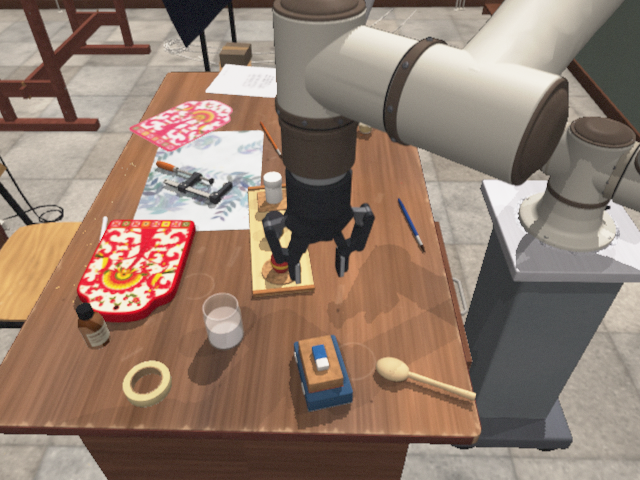

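The final side view shows the block on the tin with the eraser on it (320,360). The egg (280,262) and white jar (272,185) are in place, and the arm is clear. All measured offsets are within about 5 mm, so I'm handing in.

```bash
python3 -c "
from plant import bot
print(bot.finish_job())"
```

```text
the job is handed in; nothing more can be done
None
```

The finishing station is set out and handed in at about 31 s of the 141 s limit. My last camera measurements put every item within about 6 mm of its target, with the water jar where it started; the hand-in gave no verdict.

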